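# Shut the balance's draught shield and tare

## Task

Get the balance ready to weigh: with the fingertips only, push both glass side doors of its draught shield fully shut towards the front, then press the wide tare key on the front panel right down and let it come up again. Do not shift the balance on the bench, do not press the small round power key, and do not lift or disturb the jar on the pan or the things standing around it.

Things in the scene. Friction and masses are not known exactly. Their poses are not given: they have to be found in the camera images.
- balance: White laboratory balance, 300 (x) by 210 mm (y), loose on rubber feet, 4 to 5.5 kg. Origin: centre of its underside, on the bench; its x points to the rear, y to its left. Front panel x -150 to -40 mm, top 66 mm up, display on it at x -85 to -51, 6 mm thick. Behind it stands the glass chamber (fixed front pane, roof, rear column), top 224 mm up: pass over it with the fingertips above 230 mm.
- left_door (a joint): Opening of the left glass side door in m: 0 = fully shut (end stop), 0.10 = slid fully to the rear. Starts between 0.045 and 0.090. It slides along the balance's x axis with about 1.5 N of friction and stays where it is left.
- right_door (a joint): The same for the right door.
- left_catch (a point): Middle of the flat upright rear face of the grey catch on top of the left door, near its front end, 248 mm above the bench; with the door shut at x -4, y +106 mm of the balance. Push this face to the front (-x of the balance) to shut the door. It is 28 mm wide (y), 224 to 264 mm above the bench; the catch's front slopes and gives no grip.
- right_catch (a point): The same on the right door's catch; y -106 mm when shut.
- tare_key_top (a point): Centre of the top of the tare key: the wide grey bar key, 20 mm (x) by 46 mm (y), left of the middle on the front panel, at x -115, y +35 mm of the balance's frame, 74 mm above the bench (8 mm proud of the panel). The chamber's front pane is 75 mm behind it.
- tare_key (a joint): Tare key: 0 = up, 0.005 m = right down. A spring lifts it again; about 1.2 N starts it and 4 N holds it right down.
- power_key_top (a point): Centre of the top of the power key: the small round grey key, 18 mm across, on the right of the front panel at y -65 mm, same height; to be left alone.
- power_key (a joint): Power key: 0 = up, 0.005 m = down.
- weighing_bottle_mid (a point): Middle of the small lidded glass jar (38 mm across, 45 mm tall) on the weighing pan inside the chamber, 100 mm above the bench; to be left alone.
- reagent_mid (a point): Middle of a loose amber bottle, 56 mm across and 125 mm tall, on the bench to the left of the balance; to be left alone.
- weight_mid (a point): Middle of a loose steel calibration weight with a knob, 32 mm across and 48 mm tall, on the bench to the right of the balance; to be left alone.
- beaker_mid (a point): Middle of a loose glass beaker, 60 mm across and 75 mm tall, on the bench to the right of the balance; to be left alone.

How it is judged:
On the way, in this order (a step that is already met when the one before it is completed fails the run):
1. both side doors are shut (within 4 mm) (value of joint each of left_door, right_door below 0.004 m), for 0.2 s.
2. the tare key is pressed right down (over 3.5 of its 5 mm) (value of joint tare_key above 0.0035 m), for 0.05 s.
At the end, for the whole second after the job is handed in: Both side doors within 4 mm of fully shut, the tare key up again after it was pressed, the power key up, the balance level, at rest and within 15 mm of where it stood, the jar, bottle, weight and beaker within 20 mm of where they stood (all of step 1 and value of joint each of tare_key, power_key below 0.001 m and distance of balance from where it was at the start of the episode below 0.015 m and angle between balance's own z axis and vertical below 0.03 rad and linear speed of balance below 0.01 m/s and distance of each of weighing_bottle_mid, reagent_mid, weight_mid, beaker_mid from where it was at the start of the episode below 0.02 m); the robot touches nothing.
It fails at once if the tare key was pressed while a door was still open (value of joint tare_key above 0.0025 m and value of joint any of left_door, right_door above 0.006 m).
It fails at once if the power key was pressed (value of joint power_key above 0.0025 m).
It fails at once if the balance was shifted, lifted or tipped (distance of balance from where it was at the start of the episode above 0.015 m or angle between balance's own z axis and vertical above 0.05 rad).
It fails at once if the jar on the pan or a thing beside the balance was moved or lifted (distance of any of weighing_bottle_mid, reagent_mid, weight_mid, beaker_mid from where it was at the start of the episode above 0.02 m).
It also fails if it takes over 48 s, if anything falls off the work surface, if the arm or the gripper's body presses on something with over 40 N, if the wrist force passes 120 N, or if a joint passes its speed limit or range.

## Robot

A 7-joint arm with a two-finger parallel gripper is mounted at the origin on the work surface. World frame = base frame: x ahead of the robot, y to its left, z up, the work surface at z = 0. Lengths are in m, angles in rad, forces in N, time in s.
With the tool pointing down it reaches from about 0.4 to 0.85 m from the base axis. Payload 4.5 kg.
Tool frame: the origin (TCP) lies on the centre line of the jaws, within the pads' length; the fingertips stand 14 mm ahead of it and the grasp point (between the pads) lies 5 mm behind it (r.tcp_to_tips is the z of the fingertips in the tool frame, in m); z points along the fingers, y is the direction in which the jaws open and shut (so a half turn about z gives the same grasp; the last joint's range is limited). The gripper opens to 88 mm and grips with 3 to 60 N. Pads are 18 mm wide; open, the fingers measure 123 mm over their backs; the gripper's body (75 mm by 187 mm) begins 45 mm behind the grasp point.
Start: joints at [0.034, 0.689, -0.195, 1.565, 0.157, 0.902, -0.215], TCP at [0.625, 0, 0.253] pointing down, gripper open.
Joint ranges: [-3.01, 3.01], [-0.46, 2.08], [-1.47, 1.51], [0.13, 2.56], [-1, 4.14], [0.04, 2.09], [-2.66, 2.66]. Speed limits (rad/s): [2.57, 2.57, 3.14, 3.14, 3.14, 3.14, 3.14].

## Interface

Orientations are given as a unit quaternion [x, y, z, w].
In Python, from plant import r, viewer gives the robot as it stands.
- The arm moves only by the shell command python3 -m inch 'ROWS' [FORCE]. ROWS is JSON, a list of rows, each a list of 3 entries, a list of its own where there are three numbers: the closure, from 0 (fully open) to 1 (shut), then the shift along the tool's x, y, z in cm, then the turn about the tool's z in degrees. In form: [[fingers, [x, y, z], yaw], ...]. A call has 1 to 20 rows; each row is the pose to reach, as a shift and turn from the pose commanded when the call began, along the tool's axes at that moment; what a row does not reach only later rows make up. A row lasts 1/10 s, in which the tool goes at most 50 mm and 8.59 degrees, less where a joint would pass 70% of its speed; a pose out of reach is approached as far as the arm can. A call with a gripper value outside its range is refused whole. The fingers move at their own pace and stop on an object; FORCE is the grip in N (left out, the last holds). Time passes only in rows, so rows that repeat a pose let the fingers close. It gives the time, the measured TCP pose, the force and the opening at its end, in the units of the state.
- r.get_state(): the state, without advancing time (a new reading comes with each control period).
- viewer.snapshot(name): name is "scene" or "side" or "wrist"; returns the picture (480x640x3 uint8, red, green, blue); there is no depth.
- viewer.camera_params(name): a dict with "intrinsics" (3x3 intrinsics, pixels), "world_to_cam" (4x4, takes a point from world to camera coordinates). Camera axes: x right, y up, looking along -z (the intrinsics and any distortion apply to the point x, -y, -z); pixel columns grow to the right and rows downward; lengths in m; the calibration is good to about 2 mm. A picture is of the moment at which its call begins: read the wrist's pose just before it. camera_params takes no time and is no camera call; for the wrist camera it gives the pose at the moment of the call.
- r.finish_job(): hands the job in, once; it reports no verdict.
Trained networks look in the newest picture that a camera, given by its name, has taken for a name from the list of things; names that differ only in an ending like _2 or _b are one class to them, and where a whole thing is asked for, a point or a joint stands for the part that bears it (a point fixed in the world has none). Each returns a list of dicts, best first, with "p" (0 to 1); they miss things now and then, are a little off and sometimes report something else, mostly with a low value. They report only what shows in the picture. A call takes as long as a camera call.
- viewer.outline_of(camera, name): "pixels" (480x640 bool, what is visible of it) and "bbox" ([left, top, width, height] in pixels, round what is visible of it).
The state is a dict: "clock": time; "q": joint angles; "qd": joint speeds; "joint_torque": joint torques, N m; "tool_pos": TCP position; "eef_rot": TCP orientation; "contact_force": force on the tool from outside, world axes, zero at the start; "moment": the same for the moment, N m; "opening": opening from 0.0 (shut) to 1.0 (fully open).
Only numpy, scipy, OpenCV 4.12 (cv2) and the standard library are available. Lean on these libraries where they do the work, as an engineer would, in place of code of your own. Each camera call takes 0.05 s, during which the arm holds its last target.

## Working session

There is one attempt and no reset: what is moved stays moved. The work goes in short steps, Python scripts to look and compute and a shell command to move; the robot and the scene stay as the last step left them, time stands still between calls to the robot, and variables do not carry over. Pictures are saved under pics/ and viewed, and the job is handed in when it is done.

```bash
ls; mkdir -p pics
python3 - <<'E'
from plant import r, viewer
import cv2
s=r.get_state();print(s["clock"],s["tool_pos"],s["eef_rot"],s["opening"],r.tcp_to_tips)
for n in ["scene","side","wrist"]:
    p=viewer.camera_params(n);print(n,p)
    im=viewer.snapshot(n);cv2.imwrite(f"pics/{n}0.png",im[:,:,::-1])
E
```

```text
pics
0.0 [ 6.24380086e-01 -5.23789662e-05  2.51919845e-01] [ 7.07065478e-01  7.07147472e-01 -7.06061666e-04 -6.03935947e-04] 0.9982764937455432 0.014
scene {'intrinsics': array([[434.39048483,   0.        , 321.5362846 ],
       [  0.        , 434.39048483, 238.56410372],
       [  0.        ,   0.        ,   1.        ]]), 'world_to_cam': array([[-0.88462396, -0.46627987,  0.00485091,  0.50914004],
       [ 0.44379914, -0.83868967,  0.31566116, -0.28395793],
       [-0.14311804,  0.28139426,  0.94885958, -0.80058413],
       [ 0.        ,  0.        ,  0.        ,  1.        ]])}
side {'intrinsics': array([[459.7781954 ,   0.        , 319.73406598],
       [  0.        , 459.7781954 , 234.58243582],
       [  0.        ,   0.        ,   1.        ]]), 'world_to_cam': array([[-0.50915869, -0.86031236,  0.0249011 ,  0.31894275],
       [ 0.51111111, -0.27895962,  0.81298645, -0.40979921],
       [-0.69247589,  0.42666635,  0.58174992, -0.43139882],
       [ 0.        ,  0.        ,  0.        ,  1.        ]])}
wrist {'intrinsics': array([[332.95734884,   0.        , 319.61192603],
       [  0.        , 332.95734884, 240.18366023],
       [  0.        ,   0.        ,   1.        ]]), 'world_to_cam': array([[ 9.99998901e-01, -3.75892399e-04, -1.43422110e-03,
        -6.24909677e-01],
       [-1.08462343e-04,  9.46190600e-01, -3.23609853e-01,
         4.50186259e-02],
       [ 1.47868900e-03,  3.23609653e-01,  9.46189519e-01,
        -3.91944462e-01],
       [ 0.00000000e+00,  0.00000000e+00,  0.00000000e+00,
         1.00000000e+00]])}
```

View pics/scene0.png

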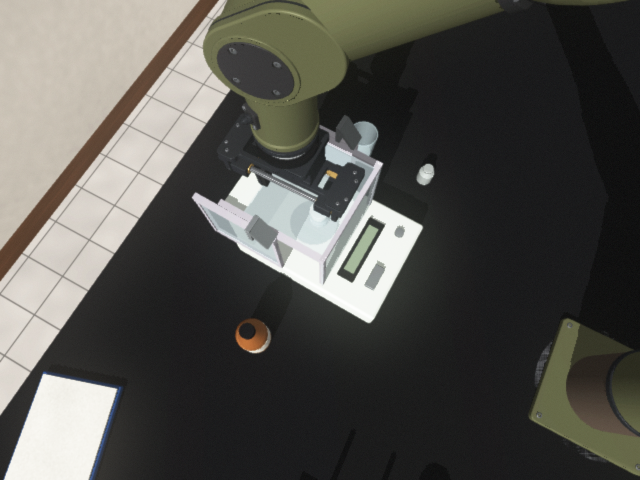

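View pics/side0.png

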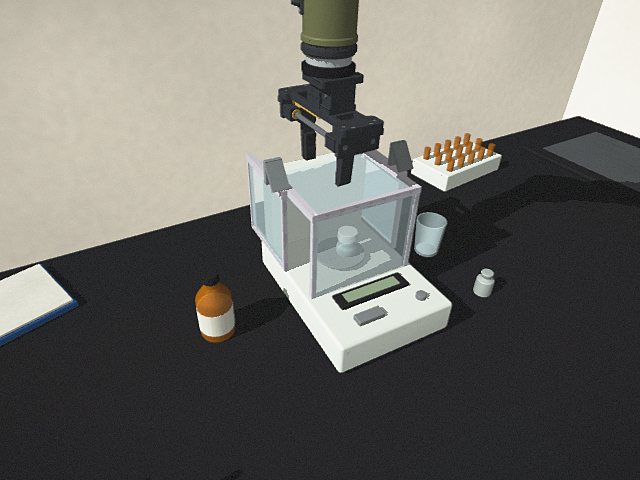

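View pics/wrist0.png

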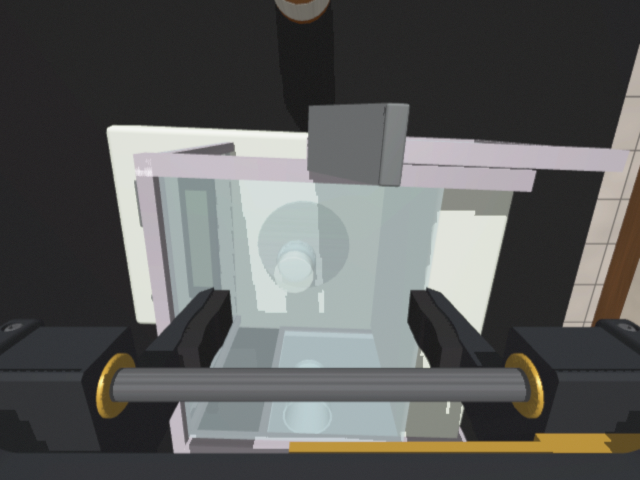

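The scene camera shows the balance's front facing the robot, with the left catch near (262,232) and the right catch near (347,132). The tare key is at (375,276). Next I'll fit the balance pose from the networks' outlines.

```bash
cat > h.py <<'E'
import numpy as np
from plant import r, viewer
def proj(p,P):
    P=np.atleast_2d(P); W=p["world_to_cam"]; K=p["intrinsics"]
    c=P@W[:3,:3].T+W[:3,3]; c=c*[1,-1,-1]
    u=c@K.T; return u[:,:2]/u[:,2:]
def back(p,uv,z):
    W=p["world_to_cam"];K=p["intrinsics"]
    d=np.linalg.inv(K)@[uv[0],uv[1],1]; d=d*[1,-1,-1]
    R=W[:3,:3];o=-R.T@W[:3,3];d=R.T@d
    return o+d*(z-o[2])/d[2]
E
python3 - <<'E'
from h import *
for c in ["scene","side","wrist"]:
    p=viewer.camera_params(c)
    for n,z in [("tare_key_top",.072),("power_key_top",.072),("left_catch",.244),("right_catch",.244),("reagent_mid",.06),("weight_mid",.024),("beaker_mid",.037)]:
        for o in viewer.outline_of(c,n)[:2]:
            m=o["pixels"];ys,xs=np.nonzero(m);uv=(xs.mean(),ys.mean())
            print(c,n,round(o["p"],2),o["bbox"],np.round(uv,1),len(xs),np.round(back(p,uv,z),4))
print(r.get_state()["clock"])
E
```

```text
scene tare_key_top 0.67 [365.4, 268.1, 20.2, 22.7] [374.  276.8] 265 [0.4597 0.015  0.072 ]
scene power_key_top 0.4 [364.0, 263.4, 21.6, 28.0] [374.1 276.5] 302 [0.4597 0.0144 0.072 ]
scene left_catch 0.83 [193.8, 193.5, 86.9, 71.9] [243.4 230.7] 2315 [0.66   0.0888 0.244 ]
scene right_catch 0.69 [318.9, 118.3, 41.8, 31.0] [344.9 132.8] 619 [ 0.6025 -0.1286  0.244 ]
scene right_catch 0.55 [193.4, 116.3, 228.6, 205.3] [321.7 232. ] 18549 [0.5572 0.0366 0.244 ]
scene reagent_mid 0.68 [238.3, 316.9, 36.3, 36.4] [252.4 335.2] 982 [0.6047 0.2086 0.06  ]
scene weight_mid 0.64 [419.6, 164.4, 13.2, 20.7] [425. 174.] 262 [ 0.4603 -0.2478  0.024 ]
scene weight_mid 0.49 [367.5, 270.2, 15.8, 20.3] [374.2 277.2] 231 [0.4588 0.0026 0.024 ]
scene beaker_mid 0.73 [357.0, 118.9, 24.1, 33.6] [366.5 136.6] 531 [ 0.6061 -0.2632  0.037 ]
side tare_key_top 0.81 [351.0, 306.3, 35.9, 18.0] [368.5 315.1] 377 [0.4568 0.0163 0.072 ]
side left_catch 0.94 [244.1, 149.9, 44.1, 118.4] [269.  204.9] 3585 [0.5612 0.1257 0.244 ]
side right_catch 0.9 [373.7, 142.3, 35.7, 29.6] [397.4 156.1] 698 [ 0.5984 -0.1251  0.244 ]
side reagent_mid 0.58 [193.7, 269.0, 42.1, 72.3] [214.3 307.9] 2273 [0.5969 0.211  0.06  ]
side weight_mid 0.52 [414.7, 287.4, 10.1, 16.3] [420.2 295. ] 101 [ 0.4886 -0.1231  0.024 ]
wrist left_catch 0.92 [307.0, 101.3, 321.9, 86.7] [422.7 147.4] 12955 [0.6681 0.0759 0.244 ]
wrist left_catch 0.35 [458.7, 432.1, 6.3, 9.2] [460.9 436.2] 62 [ 0.7051 -0.0806  0.244 ]
wrist reagent_mid 0.71 [276.5, 1.0, 53.9, 22.3] [301.8   9.4] 983 [0.6111 0.1764 0.06  ]
1.2
```

Run:
```python
import cv2,numpy as np
s=cv2.imread("pics/scene0.png");d=cv2.imread("pics/side0.png");w=cv2.imread("pics/wrist0.png")
a=cv2.resize(s[100:340,180:440],None,fx=2.5,fy=2.5,interpolation=cv2.INTER_CUBIC);cv2.imwrite("pics/a.png",a)
a=cv2.resize(d[130:380,230:460],None,fx=2.4,fy=2.4,interpolation=cv2.INTER_CUBIC);cv2.imwrite("pics/b.png",a)
a=cv2.resize(w[90:210,290:450],None,fx=4,fy=4,interpolation=cv2.INTER_CUBIC);cv2.imwrite("pics/c.png",a)
```

```text
(no output)
```

View pics/a.png

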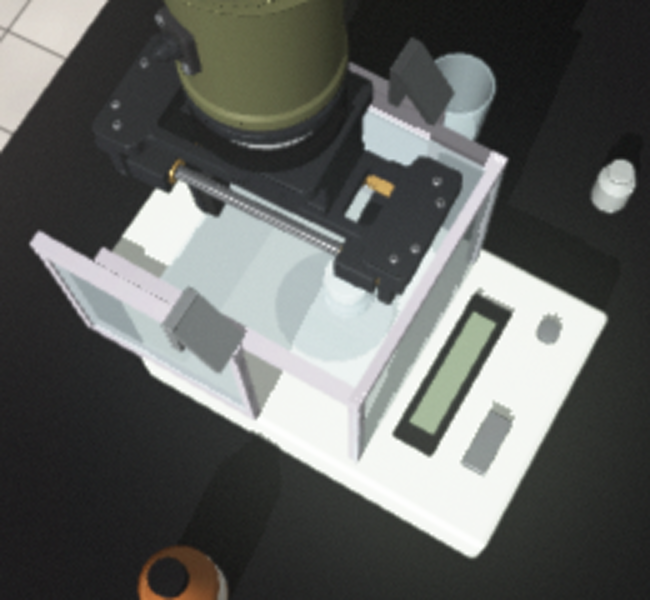

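View pics/b.png

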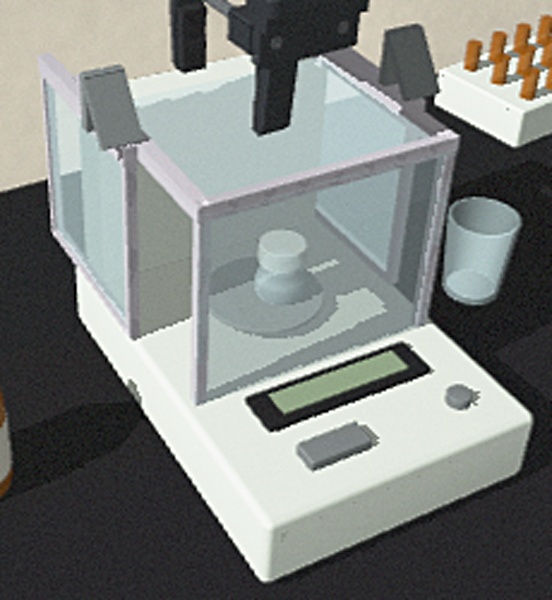

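View pics/c.png

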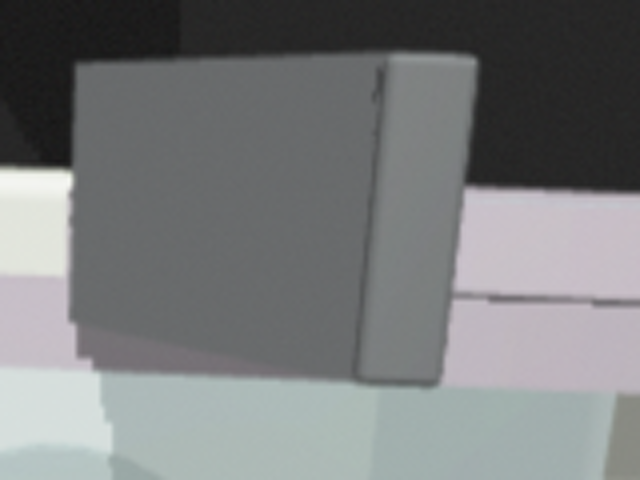

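```bash
cat > fit.py <<'E'
from h import *
from scipy.optimize import least_squares
ps={c:viewer.camera_params(c) for c in ["scene","side","wrist"]}
A=lambda x,y:(180+x/2.5,100+y/2.5); B=lambda x,y:(230+x/2.4,130+y/2.4); C=lambda x,y:(290+x/4,90+y/4)
O=[("scene",(374.2,276.8),(-.115,.035,.071),0),("side",(368.7,315.1),(-.115,.035,.071),0),
("scene",A(549,329),(-.115,-.065,.071),0),("side",B(461,396),(-.115,-.065,.071),0),
("scene",A(478,552),(-.148,.103,.06),0),("scene",A(607,318),(-.148,-.103,.06),0),("side",B(266,530),(-.148,.103,.062),0),("side",B(530,422),(-.148,-.103,.062),0),
("wrist",C(478,60),(-.004,.120,.264),1),("wrist",C(438,386),(-.004,.092,.264),1),
("side",B(80,70),(-.004,.120,.264),1),("side",B(120,65),(-.004,.092,.264),1),
("side",B(387,30),(-.004,-.092,.264),2),("side",B(415,26),(-.004,-.120,.264),2),
]
def res(v,full=False):
    c,s=np.cos(v[2]),np.sin(v[2]);e=[]
    for n,uv,P,k in O:
        x=P[0]+(v[3] if k==1 else v[4] if k==2 else 0);y=P[1]
        e.append((proj(ps[n],[v[0]+c*x-s*y,v[1]+s*x+c*y,P[2]])[0]-uv))
    return np.ravel(e)
f=least_squares(res,[.57,0,0,.06,.06],loss="soft_l1")
print(f.x,np.degrees(f.x[2]));print(np.round(res(f.x).reshape(-1,2),1))
np.save("fit.npy",f.x)
E
python3 fit.py
```

```text
[ 0.57096515 -0.02501106 -0.04823827  0.0835905   0.0493947 ] -2.7638491748662526
[[ 0.5  0.8]
 [-0.2 -0.2]
 [ 0.2  1.5]
 [-1.2 -0.1]
 [ 1.  -0.9]
 [ 0.3  0. ]
 [-0.5 -1. ]
 [ 0.9 -1.3]
 [ 0.  -0.4]
 [-0.3  0.6]
 [-1.2 -0.7]
 [-0.8 -2.1]
 [-0.4 -0.1]
 [ 1.9 -1.4]]
```

Residuals are around 1 px. The balance is at about (0.571, -0.025) with yaw -2.8°, the left door is open about 84 mm and the right about 49 mm. A +2.8° tool turn lines the tool up with the balance: tool y is balance +x and tool x is balance +y.

```bash
cat > where.py <<'E'
from h import *
from scipy.spatial.transform import Rotation as Ro
v=np.load("fit.npy");s=r.get_state();c,sn=np.cos(v[2]),np.sin(v[2])
d=s["tool_pos"]-[v[0],v[1],0];b=np.array([c*d[0]+sn*d[1],-sn*d[0]+c*d[1],d[2]])
R=Ro.from_quat(s["eef_rot"]).as_matrix();B=np.array([[c,-sn,0],[sn,c,0],[0,0,1]])
print("t",round(s["clock"],2),"bal mm",np.round(b*1e3,1),"F bal",np.round(B.T@np.array(s["contact_force"]),2),"op",round(s["opening"],3))
print("tool axes in bal\n",np.round(B.T@R,3))
import sys
for a in sys.argv[1:]:
    t=np.array(eval(a))/1e3;print(a,"tool shift cm",np.round(R.T@B@(t-b)*100,2))
E
python3 where.py "(122,0,254)" "(122,106,252)"
```

```text
t 1.2 bal mm [ 52.8  27.6 252.7] F bal [ 0.4  -0.66 -0.78] op 1.004
tool axes in bal
 [[-0.048  0.999  0.   ]
 [ 0.999  0.048 -0.   ]
 [-0.     0.    -1.   ]]
(122,0,254) tool shift cm [-3.09  6.78 -0.13]
(122,106,252) tool shift cm [7.5  7.29 0.07]
```

```bash
python3 -m inch '[[1,[0,3,-0.1],2.7],[1,[0,6.9,-0.1],2.7],[1,[0,7.3,-0.1],2.7],[1,[0,7.3,-0.1],2.7],[1,[0,7.3,-0.1],2.7],[1,[0,7.3,-0.1],2.7],[1,[4,7.3,-0.1],2.7],[1,[7.5,7.3,-0.1],2.7],[1,[7.5,7.3,-0.1],2.7],[1,[7.5,7.3,-0.1],2.7]]' 20; python3 where.py
python3 - <<'E'
from plant import r, viewer
import cv2
for n in ["side","wrist"]:
    im=viewer.snapshot(n);cv2.imwrite(f"pics/{n}1.png",im[:,:,::-1])
E
```

```text
clock: 2.2
tool_pos: [0.6973, 0.0761, 0.254]
eef_rot: [0.723, 0.691, -0.0, -0.0]
contact_force: [-0.8, -0.1, 0.5]
opening: 0.12
t 2.2 bal mm [121.3 107.1 254. ] F bal [-0.76 -0.18  0.46] op 0.12
tool axes in bal
 [[-0.004  1.    -0.   ]
 [ 1.     0.004 -0.   ]
 [-0.    -0.    -1.   ]]
```

View pics/side1.png

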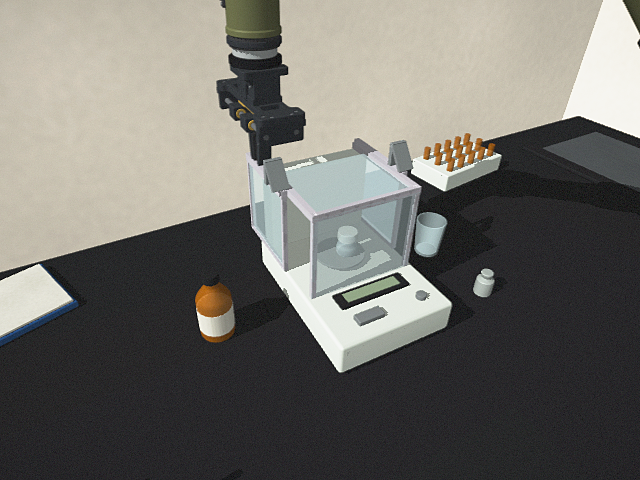

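View pics/wrist1.png

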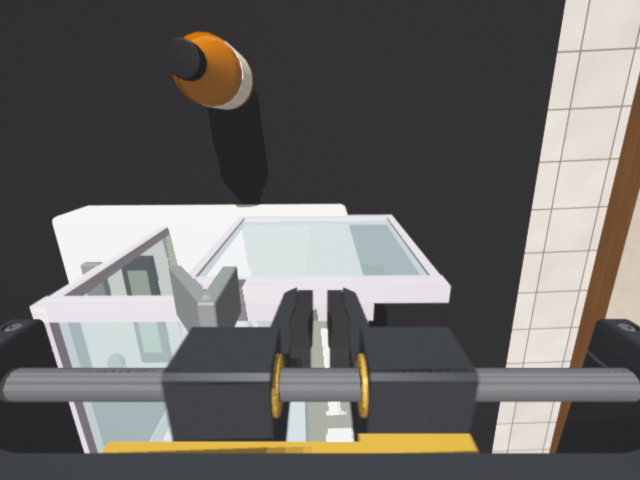

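The closed tips stand behind the left catch, which shows at (207,285) in the wrist view, with the door rail below them. Now the push.

```bash
python3 -m inch '[[1,[-0.1,-1,0.2],0.2],[1,[-0.1,-2,0.2],0.2],[1,[-0.1,-3,0.2],0.2],[1,[-0.1,-4,0.2],0.2],[1,[-0.1,-5,0.2],0.2],[1,[-0.1,-6,0.2],0.2],[1,[-0.1,-7,0.2],0.2],[1,[-0.1,-8,0.2],0.2],[1,[-0.1,-9,0.2],0.2],[1,[-0.1,-9.5,0.2],0.2],[1,[-0.1,-9.5,0.2],0.2]]'; python3 where.py
```

```text
clock: 3.4
tool_pos: [0.6027, 0.077, 0.252]
eef_rot: [0.725, 0.688, -0.0, 0.0]
contact_force: [-0.0, -0.5, 0.3]
opening: 0.0
t 3.4 bal mm [ 26.8 103.4 252. ] F bal [-0.02 -0.52  0.31] op 0.0
tool axes in bal
 [[ 0.004  1.    -0.   ]
 [ 1.    -0.004 -0.001]
 [-0.001 -0.    -1.   ]]
```

Run:
```python
from plant import r, viewer
import cv2
for n in ["side","wrist"]:
    im=viewer.snapshot(n);cv2.imwrite(f"pics/{n}2.png",im[:,:,::-1])
```

```text
(no output)
```

View pics/side2.png

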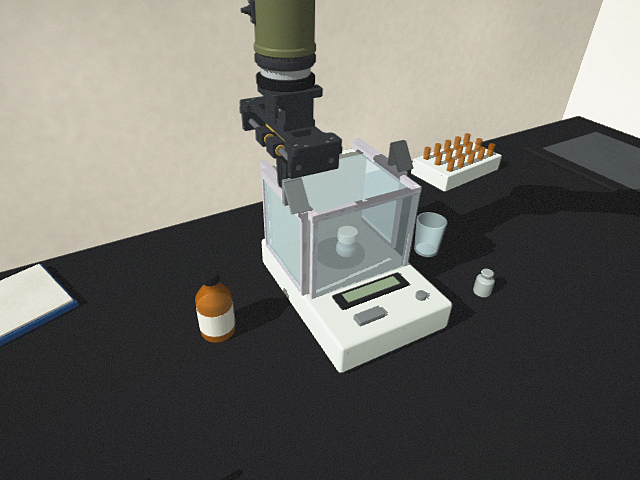

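View pics/wrist2.png

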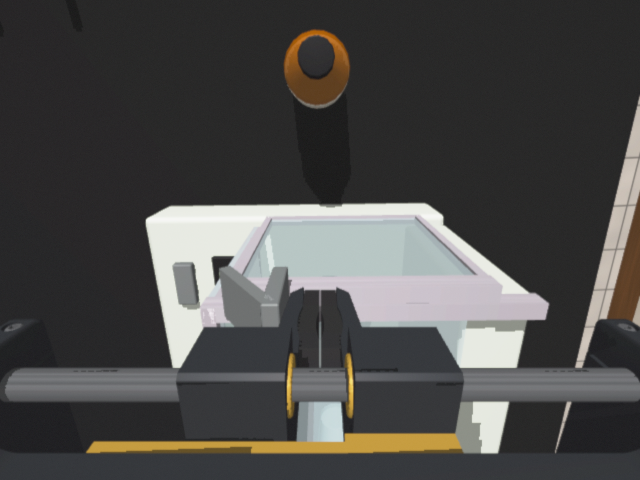

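The left door follows the fingertips and is now about 12 mm open. Next come small steps onto the end stop, watching the force.

```bash
python3 -m inch '[[1,[0,-0.3,0],0],[1,[0,-0.6,0],0],[1,[0,-0.8,0],0],[1,[0,-0.8,0],0]]'; python3 where.py|head -1;  python3 -m inch '[[1,[0,-0.1,0],0],[1,[0,-0.2,0],0],[1,[0,-0.2,0],0]]'; python3 where.py|head -1
```

```text
clock: 3.9
tool_pos: [0.5948, 0.0788, 0.2518]
eef_rot: [0.725, 0.689, -0.0, 0.0]
contact_force: [1.2, -0.3, 0.0]
opening: 0.009
t 3.9 bal mm [ 18.8 104.8 251.8] F bal [ 1.24 -0.2   0.01] op 0.009
clock: 4.2
tool_pos: [0.593, 0.079, 0.2517]
eef_rot: [0.725, 0.689, -0.0, 0.0]
contact_force: [1.0, -1.0, -0.4]
opening: 0.005
t 4.2 bal mm [ 17.  104.9 251.7] F bal [ 1.02 -0.91 -0.35] op 0.005
```

```bash
python3 -m inch '[[1,[0,-0.1,0],0],[1,[0,-0.2,0],0],[1,[0,-0.2,0],0]]'; python3 where.py|head -1
```

```text
clock: 4.5
tool_pos: [0.5909, 0.0791, 0.2517]
eef_rot: [0.725, 0.689, -0.0, -0.0]
contact_force: [1.2, -0.5, 0.8]
opening: 0.004
t 4.5 bal mm [ 14.9 104.9 251.7] F bal [ 1.21 -0.44  0.76] op 0.004
```

```bash
python3 -m inch '[[1,[0,-0.1,0],0],[1,[0,-0.1,0],0]]'; python3 where.py|head -1;python3 -m inch '[[1,[0,-0.1,0],0],[1,[0,-0.1,0],0]]'; python3 where.py|head -1
```

```text
clock: 4.7
tool_pos: [0.59, 0.0792, 0.2517]
eef_rot: [0.725, 0.689, -0.0, -0.0]
contact_force: [0.6, -1.0, -0.3]
opening: 0.003
t 4.7 bal mm [ 13.9 105.  251.7] F bal [ 0.68 -0.92 -0.33] op 0.003
clock: 4.9
tool_pos: [0.5892, 0.0792, 0.2518]
eef_rot: [0.725, 0.689, 0.0, 0.0]
contact_force: [1.7, -1.5, -1.0]
opening: 0.008
t 4.9 bal mm [ 13.2 105.  251.8] F bal [ 1.8  -1.43 -0.98] op 0.008
```

```bash
python3 -m inch '[[1,[0,-0.1,0],0],[1,[0,-0.1,0],0]]'; python3 where.py|head -1;python3 -m inch '[[1,[0,-0.05,0],0],[1,[0,-0.1,0],0]]'; python3 where.py|head -1
```

```text
clock: 5.1
tool_pos: [0.5891, 0.0792, 0.2518]
eef_rot: [0.725, 0.689, 0.001, 0.001]
contact_force: [6.1, -1.2, -2.2]
opening: 0.005
t 5.1 bal mm [ 13.1 104.9 251.8] F bal [ 6.13 -0.93 -2.17] op 0.005
clock: 5.3
tool_pos: [0.589, 0.0792, 0.2519]
eef_rot: [0.725, 0.689, 0.002, 0.001]
contact_force: [7.5, -2.2, -4.2]
opening: 0.005
t 5.3 bal mm [ 13.  104.9 251.9] F bal [ 7.64 -1.86 -4.22] op 0.005
```

It reached the end stop at TCP x 13.1 mm, against 13.5 predicted, with the force at 6–7.6 N. Next I back off and cross over the roof to behind the right catch.

```bash
python3 -m inch '[[1,[0,1,0],0],[1,[0,4,0],0],[1,[0,8.2,0],0],[1,[-4,8.2,0],0],[1,[-9,8.2,0],0],[1,[-14,8.2,0],0],[1,[-19,8.2,0],0],[1,[-21.1,8.2,0],0],[1,[-21.1,8.2,0],0],[1,[-21.1,8.2,0],0]]'; python3 where.py
python3 - <<'E'
from plant import r, viewer
import cv2
for n in ["side","scene"]:
    im=viewer.snapshot(n);cv2.imwrite(f"pics/{n}3.png",im[:,:,::-1])
E
```

```text
clock: 6.3
tool_pos: [0.6577, -0.134, 0.2514]
eef_rot: [0.725, 0.689, 0.0, -0.001]
contact_force: [0.3, -0.1, -0.4]
opening: 0.004
t 6.3 bal mm [  91.9 -104.6  251.4] F bal [ 0.26 -0.1  -0.43] op 0.004
tool axes in bal
 [[ 0.002  1.    -0.002]
 [ 1.    -0.002  0.002]
 [ 0.002 -0.002 -1.   ]]
```

View pics/side3.png

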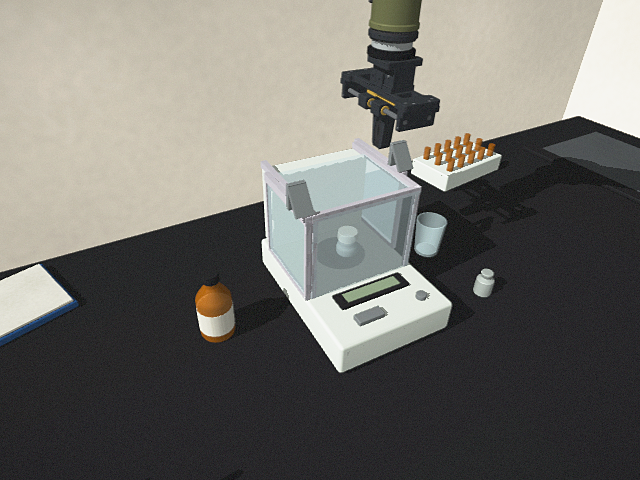

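View pics/scene3.png

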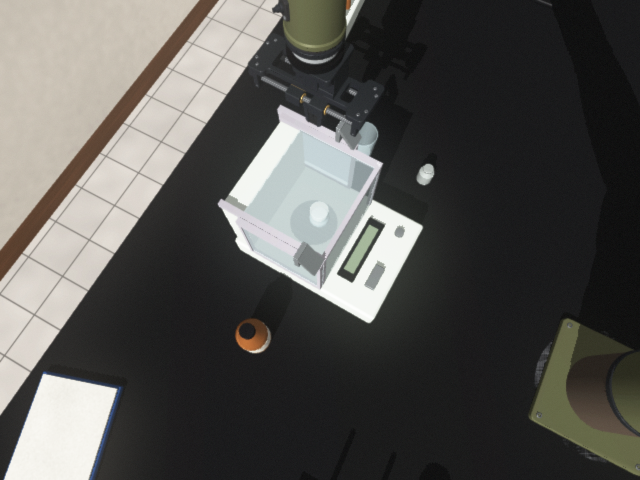

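The left door is shut and the balance hasn't moved: the tare key is still at (375,276) in the scene view. The tips are behind the right catch at (347,135), so I push.

```bash
python3 -m inch '[[1,[0,-1,0],0],[1,[0,-2,0],0],[1,[0,-3,0],0],[1,[0,-4,0],0],[1,[0,-5,0],0],[1,[0,-6,0],0],[1,[0,-7,0],0],[1,[0,-7.3,0],0],[1,[0,-7.5,0],0],[1,[0,-7.5,0],0]]'; python3 where.py|head -1;python3 -m inch '[[1,[0,-0.1,0],0],[1,[0,-0.2,0],0],[1,[0,-0.2,0],0]]'; python3 where.py|head -1
```

```text
clock: 7.4
tool_pos: [0.5839, -0.1304, 0.2519]
eef_rot: [0.724, 0.69, 0.001, -0.0]
contact_force: [0.5, 1.1, -0.4]
opening: 0.007
t 7.4 bal mm [  18.  -104.6  251.9] F bal [ 0.46  1.09 -0.45] op 0.007
clock: 7.7
tool_pos: [0.5816, -0.1315, 0.2518]
eef_rot: [0.725, 0.689, 0.0, 0.0]
contact_force: [0.9, 1.1, -0.2]
opening: 0.005
t 7.7 bal mm [  15.8 -105.9  251.8] F bal [ 0.85  1.12 -0.16] op 0.005
```

```bash
python3 -m inch '[[1,[0,-0.1,0],0],[1,[0,-0.2,0],0],[1,[0,-0.2,0],0]]'; python3 where.py|head -1;python3 -m inch '[[1,[0,-0.1,0],0],[1,[0,-0.1,0],0]]'; python3 where.py|head -1
```

```text
clock: 8.0
tool_pos: [0.5806, -0.1315, 0.2519]
eef_rot: [0.725, 0.689, 0.001, 0.001]
contact_force: [5.0, 2.3, -1.5]
opening: 0.005
t 8.0 bal mm [  14.8 -105.9  251.9] F bal [ 4.92  2.52 -1.46] op 0.005
clock: 8.2
tool_pos: [0.5806, -0.1315, 0.2519]
eef_rot: [0.725, 0.689, 0.002, 0.002]
contact_force: [7.3, 0.7, -3.3]
opening: 0.007
t 8.2 bal mm [  14.7 -105.9  251.9] F bal [ 7.24  1.09 -3.3 ] op 0.007
```

```bash
python3 -m inch '[[1,[0,-0.1,0],0],[1,[0,-0.1,0],0]]'; python3 where.py|head -1
```

```text
clock: 8.4
tool_pos: [0.5805, -0.1314, 0.252]
eef_rot: [0.725, 0.689, 0.003, 0.002]
contact_force: [8.6, 0.5, -5.1]
opening: 0.006
t 8.4 bal mm [  14.7 -105.8  252. ] F bal [ 8.6   0.9  -5.09] op 0.006
```

Both doors are on their end stops. Now I back off, cross to y=35 over the roof, and move to the front, turning the tool 90° with the camera side forward so the body clears the front pane.

```bash
python3 -m inch '[[1,[0,1,-0.2],0],[1,[0,3,-0.4],0],[1,[3,4,-0.5],0],[1,[8,4,-0.5],0],[1,[12,4,-0.5],0],[1,[14.1,4,-0.5],0],[1,[14.1,2,-0.5],0],[1,[14.1,-2,-0.5],0],[1,[14.1,-6,-0.5],0],[1,[14.1,-10,-0.5],0],[1,[14.1,-12.9,-0.5],0],[1,[14.1,-12.9,-0.5],0],[1,[14.1,-12.9,-0.5],0]]'; python3 where.py
```

```text
clock: 9.7
tool_pos: [0.4554, 0.0152, 0.2569]
eef_rot: [0.725, 0.689, -0.0, 0.0]
contact_force: [0.2, -1.0, 0.3]
opening: 0.007
t 9.7 bal mm [-117.4   34.6  256.9] F bal [ 0.29 -1.03  0.27] op 0.007
tool axes in bal
 [[ 0.003  1.    -0.   ]
 [ 1.    -0.003 -0.001]
 [-0.001 -0.    -1.   ]]
```

```bash
python3 -m inch '[[1,[0,0.2,0],-9],[1,[0,0.2,0],-18],[1,[0,0.2,0],-27],[1,[0,0.2,0],-36],[1,[0,0.2,0],-45],[1,[0,0.2,0],-54],[1,[0,0.2,0],-63],[1,[0,0.2,0],-72],[1,[0,0.2,0],-81],[1,[0,0.2,0],-90],[1,[0,0.2,0],-90],[1,[0,0.2,0],-90],[1,[0,0.2,0],-90]]'; python3 where.py;  python3 - <<'E'
from h import *
import cv2
for n in ["side","scene","wrist"]:
    im=viewer.snapshot(n);cv2.imwrite(f"pics/{n}4.png",im[:,:,::-1])
E
```

```text
clock: 11.0
tool_pos: [0.4585, 0.0155, 0.2566]
eef_rot: [0.027, 1.0, 0.0, 0.0]
contact_force: [-0.1, -0.5, 0.3]
opening: 0.009
t 11.0 bal mm [-114.3   35.   256.6] F bal [-0.11 -0.55  0.34] op 0.009
tool axes in bal
 [[-1.     0.005  0.   ]
 [ 0.005  1.     0.   ]
 [-0.     0.    -1.   ]]
```

View pics/side4.png

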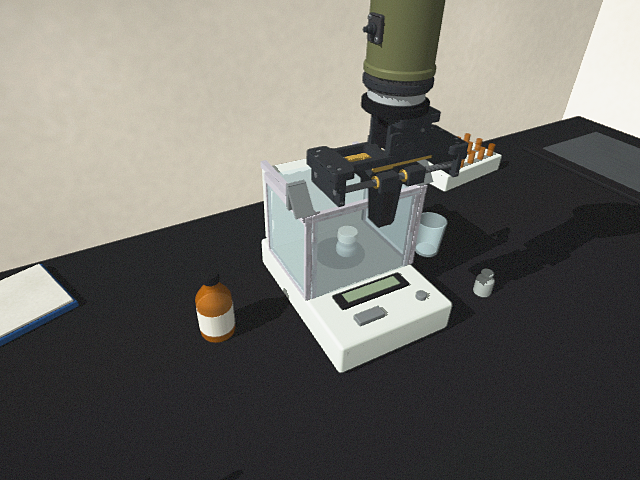

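View pics/scene4.png

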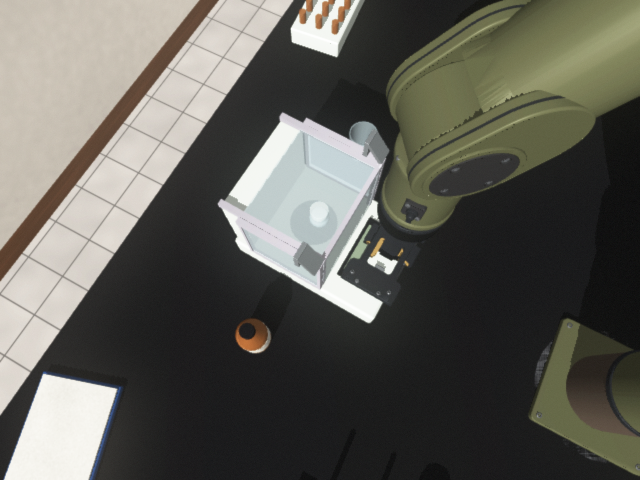

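View pics/wrist4.png

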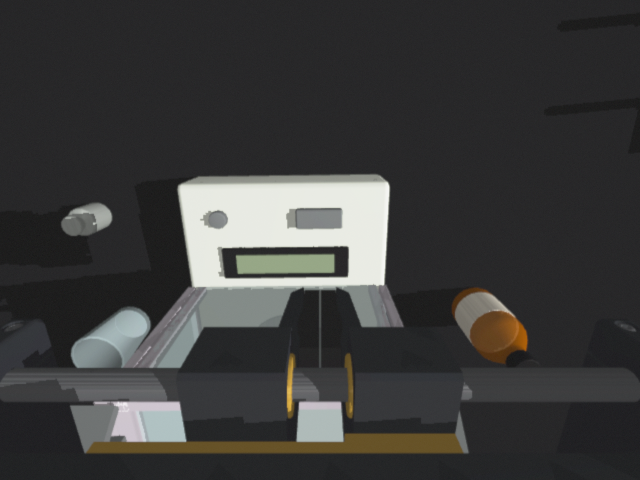

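Both doors look shut. I'll check the tare key position in the wrist view, where the key is at (318,218).

```bash
python3 - <<'E'
from h import *
p=viewer.camera_params("wrist")
for o in viewer.outline_of("wrist","tare_key_top")[:1]:print(o["p"],o["bbox"])
for n,uv in [("tare",(319,217.5)),("power",(218,219))]:
    print(n,back(p,uv,.073))
v=np.load("fit.npy");s=r.get_state()
print(s["tool_pos"])
E
python3 where.py "(-115,35,100)" "(-115,35,86)"
```

```text
0.88 [297.9, 207.9, 46.8, 23.7]
tare [0.45898433 0.01452381 0.073     ]
power [ 0.45531505 -0.08465305  0.073     ]
[0.45792811 0.01575445 0.25673557]
t 11.2 bal mm [-114.9   35.3  256.7] F bal [0.33 0.7  0.69] op 0.003
tool axes in bal
 [[-1.     0.003  0.   ]
 [ 0.003  1.    -0.   ]
 [-0.    -0.    -1.   ]]
(-115,35,100) tool shift cm [ 0.02 -0.02 15.67]
(-115,35,86) tool shift cm [ 0.02 -0.02 17.07]
```

The wrist fix agrees within about 1 mm. Lowering to about 17 mm above the key.

```bash
python3 -m inch '[[1,[0,0,3],0],[1,[0,0,6],0],[1,[0,0,9],0],[1,[0,0,11],0],[1,[0,0,13],0],[1,[0,0,14.5],0],[1,[0,0,15.2],0],[1,[0,0,15.2],0],[1,[0,0,15.2],0]]'; python3 where.py;  python3 - <<'E'
from h import *
import cv2
a,b=[viewer.snapshot(n)[:,:,::-1] for n in ["side","wrist"]]
cv2.imwrite("pics/e5.png",cv2.resize(np.hstack([a[130:380,230:480],b[0:250,180:460]]),None,fx=1.5,fy=1.5))
E
```

```text
clock: 12.1
tool_pos: [0.458, 0.0159, 0.1051]
eef_rot: [0.025, 1.0, 0.0, 0.0]
contact_force: [0.5, 0.1, 0.8]
opening: 0.006
t 12.1 bal mm [-114.8   35.4  105.1] F bal [0.5  0.16 0.76] op 0.006
tool axes in bal
 [[-1.     0.002  0.001]
 [ 0.002  1.     0.   ]
 [-0.001  0.    -1.   ]]
```

View pics/e5.png

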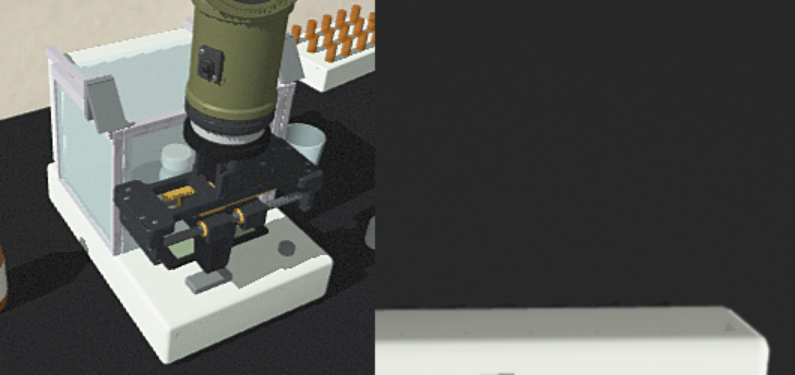

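The tips hang over the tare key with no contact, and the power key is clear. Pressing in steps.

```bash
python3 -m inch '[[1,[0,0,0.5],0],[1,[0,0,1.0],0],[1,[0,0,1.5],0],[1,[0,0,1.8],0],[1,[0,0,2.0],0],[1,[0,0,2.0],0]]'; python3 where.py|head -1; python3 -m inch '[[1,[0,0,0.1],0],[1,[0,0,0.2],0],[1,[0,0,0.2],0]]'; python3 where.py|head -1
```

```text
clock: 12.8
tool_pos: [0.4577, 0.0158, 0.0846]
eef_rot: [0.025, 1.0, -0.0, -0.0]
contact_force: [-0.8, -0.5, 2.8]
opening: 0.005
t 12.8 bal mm [-115.1   35.3   84.6] F bal [-0.78 -0.53  2.83] op 0.005
clock: 13.1
tool_pos: [0.4577, 0.0157, 0.0833]
eef_rot: [0.025, 1.0, -0.0, 0.0]
contact_force: [-0.5, -0.4, 9.0]
opening: 0.005
t 13.1 bal mm [-115.1   35.2   83.3] F bal [-0.43 -0.46  9.02] op 0.005
```

The key bottomed out at tip height 69 mm with 9 N on it, above the 4 N that holds it down. Releasing and retracting straight up.

```bash
python3 -m inch '[[1,[0,0,0],0],[1,[0,0,-0.5],0],[1,[0,0,-1],0],[1,[0,0,-3],0],[1,[0,0,-7],0],[1,[0,0,-11],0],[1,[0,0,-15],0],[1,[0,0,-18.5],0],[1,[4,0,-20],0],[1,[8,0,-20],0],[1,[8,0,-20],0],[1,[8,0,-20],0]]'; python3 where.py|head -1;  python3 - <<'E'
from h import *
import cv2
a,b,c=[viewer.snapshot(n)[:,:,::-1] for n in ["side","wrist","scene"]]
cv2.imwrite("pics/s6.png",a);cv2.imwrite("pics/w6.png",b);cv2.imwrite("pics/c6.png",c)
a0=cv2.imread("pics/side4.png")
cv2.imwrite("pics/e6.png",cv2.resize(np.hstack([a[130:380,190:500],c[100:350,190:440]]),None,fx=1.4,fy=1.4))
E
```

```text
clock: 14.3
tool_pos: [0.3773, 0.0196, 0.283]
eef_rot: [0.025, 1.0, -0.0, 0.0]
contact_force: [0.3, 0.1, -0.1]
opening: 0.006
t 14.3 bal mm [-195.6   35.2  283. ] F bal [ 0.3   0.16 -0.05] op 0.006
```

View pics/e6.png

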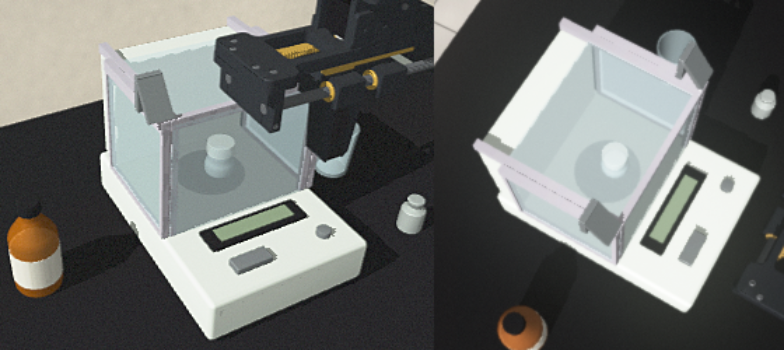

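View pics/w6.png

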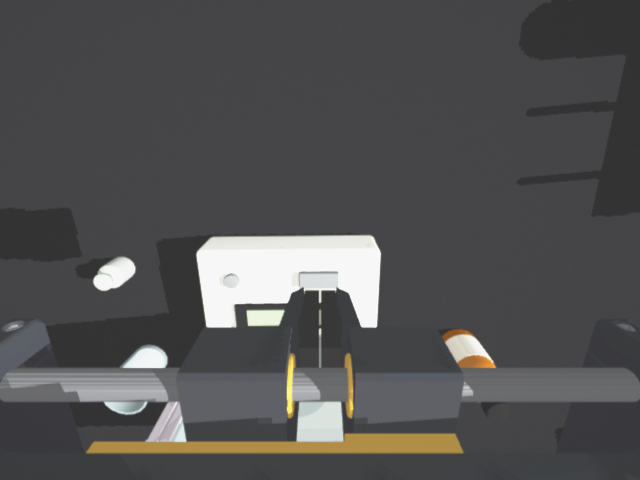

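Key up, everything in place, arm clear. As a last check I overlay the predicted shut positions of the catches' rear top edges (red left, green right) and the keys (blue).

Run:
```python
from h import *
import cv2
v=np.load("fit.npy");c,s=np.cos(v[2]),np.sin(v[2])
out=[]
for n,f in [("side","s6"),("scene","c6")]:
    im=cv2.imread(f"pics/{f}.png");p=viewer.camera_params(n);im=cv2.resize(im,None,fx=3,fy=3,interpolation=cv2.INTER_CUBIC)
    for P,col in [((-.004,.12,.264),(0,0,255)),((-.004,.092,.264),(0,0,255)),((-.004,-.12,.264),(0,255,0)),((-.004,-.092,.264),(0,255,0)),((-.115,.035,.074),(255,0,0)),((-.115,-.065,.074),(255,0,0))]:
        q=proj(p,[v[0]+c*P[0]-s*P[1],v[1]+s*P[0]+c*P[1],P[2]])[0]*3+1
        cv2.circle(im,tuple(int(t) for t in q),3,col,-1)
    out.append(im[390:980,780:1170] if n=="side" else im[330:920,860:1250])
cv2.imwrite("pics/e7.png",np.hstack(out))
```

```text
(no output)
```

View pics/e7.png

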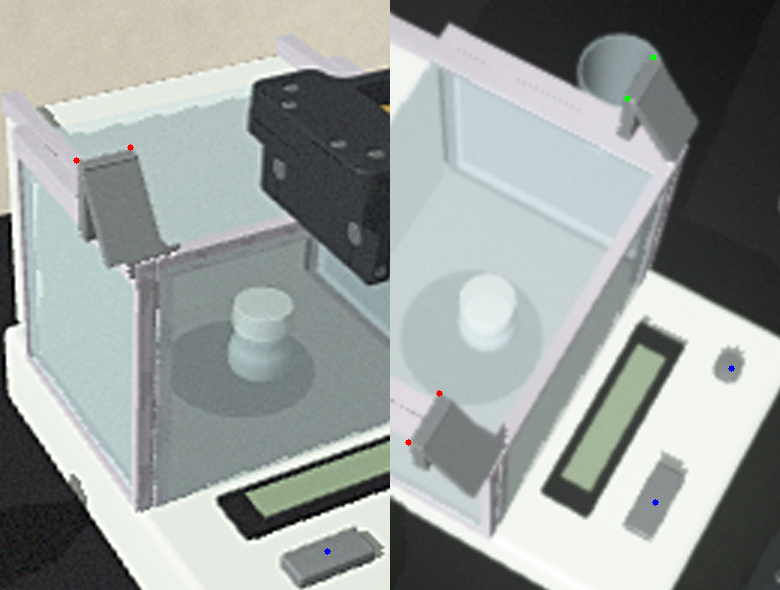

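```bash
python3 -c "
from plant import r
print(r.get_state()['clock']);print(r.finish_job())"
```

```text
14.45
the job is handed in; nothing more can be done
None
```

I handed the job in at 14.5 s of the 48 s allowed: both side doors are shut, and the tare key has been pressed right down and released. `finish_job` gives no verdict, so the checks below are my own.

- **Doors:** I pushed each catch forward with the closed fingertips until the door met its end stop. The force rose to about 8 N on the left and 9 N on the right. The tool stopped at 13.1 mm (left) and 14.7 mm (right) in balance x, against 13.5 mm predicted. I put the small left/right difference down to about 0.4° of error in my estimate of the balance's yaw.
- **Tare key:** it bottomed out with the fingertips 69 mm above the bench and 9 N on it; 4 N is enough to hold it right down. The last pictures show it up again.
- **Left alone:** the power key was not touched. The balance, jar, bottle, weight and beaker look unmoved in the pictures; I did not measure their positions again.
- **Final overlay:** the catches sit at their shut positions or slightly forward of them, by about 2 to 3 px at most on the left one, so the door check is good to a few millimetres. The arm was clear of everything.

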